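# Finish the pyramid of turned blanks

## Task

Three turned aluminium blanks already lie side by side in the three-groove cradle; finish the pyramid with the three from the long feed rack. Saddle the two plain blanks side by side into the two gaps of that bottom row, then lay the blank with the neck turned round its middle on top, in the gap between those two, with all the ends lined up with the row below. Lower each blank into place rather than dropping it, keep the bottom row in its grooves, and leave the collet, arbor, drill box and pliers as they are.

Things in the scene. Friction and masses are not known exactly. Their poses are not given: they have to be found in the camera images.
- cradle: fixed dark steel strip, 44 (x) by 144 (y) by 8 mm, origin at the centre of its underside on the bench; four wooden ridges (tips at z 21 mm) make V grooves along x at y = +40, 0, -40 mm. A blank in a groove has its axis at z 27.9 mm and sticks out 6 mm past the strip at each end, so it can be held by its flat ends. Blanks of a layer have only 2 mm between their sides
- gap_left (a point): point on the cradle (x 0, y +20 mm, z 60.2 mm in its frame): where the centre of a blank comes to lie when it is saddled between the left (+y) and the middle blank of the bottom row; axes as the cradle's
- gap_right (a point): the same between the middle and the right (-y) blank (x 0, y -20 mm, z 60.2 mm in the cradle's frame)
- apex (a point): the same for the top blank, between the two of the second layer (x 0, y 0, z 92.5 mm in the cradle's frame)
- base_left: blank in the cradle's groove at y = +40 mm, bottom row, stays there: plain turned aluminium cylinder, 38 mm diameter, 56 mm long, about 0.17 kg, lying on its side. Origin at its centre, x along its axis (y and z turn as it rolls). 
- base_mid: blank in the cradle's middle groove, bottom row, stays there: plain turned aluminium cylinder, 38 mm diameter, 56 mm long, about 0.17 kg, lying on its side. Origin at its centre, x along its axis (y and z turn as it rolls). 
- base_right: blank in the cradle's groove at y = -40 mm, bottom row, stays there: plain turned aluminium cylinder, 38 mm diameter, 56 mm long, about 0.17 kg, lying on its side. Origin at its centre, x along its axis (y and z turn as it rolls). 
- feed: fixed feed rack, a dark steel strip 44 (x) by 204 (y) by 8 mm, origin at the centre of its underside on the bench; pairs of wooden ridges (tips at z 21 mm) make a V groove along x at y = +70, 0 and -70 mm. The three blanks to be moved lie there in any order, axis at z 27.9 mm, sticking out 6 mm past the strip at each end
- blank_a: one of the two plain blanks on the feed rack: turned aluminium cylinder, 38 mm diameter, 56 mm long, about 0.17 kg, lying on its side. Origin at its centre, x along its axis (y and z turn as it rolls). It may go in either gap
- blank_b: the other plain blank on the feed rack: turned aluminium cylinder, 38 mm diameter, 56 mm long, about 0.17 kg, lying on its side. Origin at its centre, x along its axis (y and z turn as it rolls). It may go in either gap
- necked: the blank for the top, on the feed rack: turned aluminium cylinder, 38 mm diameter, 56 mm long, about 0.17 kg, lying on its side. Origin at its centre, x along its axis (y and z turn as it rolls). It has a neck 22 mm in diameter and 20 mm wide round its middle; the full-diameter ends are 18 mm wide each
- collet: bystander: small grey steel collet, 33 mm diameter, 31 mm high, standing; origin at the centre of its underside
- arbor: bystander: black tool arbor, 56 mm diameter, 105 mm high, standing; origin at the centre of its underside
- drill_box: bystander: flat green drill box, 68 x 91 x 33 mm; origin at the centre of its underside
- pliers: bystander: yellow-handled pliers lying flat, 191 x 63 x 14 mm; origin at the centre of the underside, x along its length
There are look-alikes about, which are no part of the job. Leave any brown or pink look-alike of the base_mid alone.

How it is judged (in metres and radians):
On the way:
1. both plain blanks are saddled in the two gaps of the bottom row ((((x of blank_a in the frame of cradle between -0.012 and 0.012 m and y of blank_a in the frame of cradle between 0.015 and 0.025 m and z of blank_a in the frame of cradle between 0.0562 and 0.0642 m and angle between the x axis of blank_a and the x axis of cradle, either way round below 0.12 rad) and (x of blank_b in the frame of cradle between -0.012 and 0.012 m and y of blank_b in the frame of cradle between -0.025 and -0.015 m and z of blank_b in the frame of cradle between 0.0562 and 0.0642 m and angle between the x axis of blank_b and the x axis of cradle, either way round below 0.12 rad)) or ((x of blank_a in the frame of cradle between -0.012 and 0.012 m and y of blank_a in the frame of cradle between -0.025 and -0.015 m and z of blank_a in the frame of cradle between 0.0562 and 0.0642 m and angle between the x axis of blank_a and the x axis of cradle, either way round below 0.12 rad) and (x of blank_b in the frame of cradle between -0.012 and 0.012 m and y of blank_b in the frame of cradle between 0.015 and 0.025 m and z of blank_b in the frame of cradle between 0.0562 and 0.0642 m and angle between the x axis of blank_b and the x axis of cradle, either way round below 0.12 rad)))), for 0.2 s.
At the end, for the whole second after the job is handed in: Bottom row in its grooves, the plain blanks in its two gaps (either way round), the necked one on top between them: each centre within 12 mm along the grooves, 5 mm across and 4 mm in height of its place on the cradle, axis within 0.12 rad of the grooves, all slower than 0.02 m/s (x of base_left in the frame of cradle between -0.012 and 0.012 m and y of base_left in the frame of cradle between 0.035 and 0.045 m and z of base_left in the frame of cradle between 0.0239 and 0.0319 m and angle between the x axis of each of base_left, base_mid, base_right, necked and the x axis of cradle, either way round below 0.12 rad and x of base_mid in the frame of cradle between -0.012 and 0.012 m and y of base_mid in the frame of cradle between -0.005 and 0.005 m and z of base_mid in the frame of cradle between 0.0239 and 0.0319 m and x of base_right in the frame of cradle between -0.012 and 0.012 m and y of base_right in the frame of cradle between -0.045 and -0.035 m and z of base_right in the frame of cradle between 0.0239 and 0.0319 m and (((x of blank_a in the frame of cradle between -0.012 and 0.012 m and y of blank_a in the frame of cradle between 0.015 and 0.025 m and z of blank_a in the frame of cradle between 0.0562 and 0.0642 m and angle between the x axis of blank_a and the x axis of cradle, either way round below 0.12 rad) and (x of blank_b in the frame of cradle between -0.012 and 0.012 m and y of blank_b in the frame of cradle between -0.025 and -0.015 m and z of blank_b in the frame of cradle between 0.0562 and 0.0642 m and angle between the x axis of blank_b and the x axis of cradle, either way round below 0.12 rad)) or ((x of blank_a in the frame of cradle between -0.012 and 0.012 m and y of blank_a in the frame of cradle between -0.025 and -0.015 m and z of blank_a in the frame of cradle between 0.0562 and 0.0642 m and angle between the x axis of blank_a and the x axis of cradle, either way round below 0.12 rad) and (x of blank_b in the frame of cradle between -0.012 and 0.012 m and y of blank_b in the frame of cradle between 0.015 and 0.025 m and z of blank_b in the frame of cradle between 0.0562 and 0.0642 m and angle between the x axis of blank_b and the x axis of cradle, either way round below 0.12 rad))) and x of necked in the frame of cradle between -0.012 and 0.012 m and y of necked in the frame of cradle between -0.005 and 0.005 m and z of necked in the frame of cradle between 0.0885 and 0.0965 m and linear speed of each of base_left, base_mid, base_right, blank_a, blank_b, necked below 0.02 m/s); the robot touches nothing.
It fails at once if a blank was dropped or thrown (faster than 0.5 m/s while the fingers do not hold it, as after a fall of some 13 mm) ((linear speed of base_left above 0.5 m/s and contact force between the fingers and base_left below 0.01 N) or (linear speed of base_mid above 0.5 m/s and contact force between the fingers and base_mid below 0.01 N) or (linear speed of base_right above 0.5 m/s and contact force between the fingers and base_right below 0.01 N) or (linear speed of blank_a above 0.5 m/s and contact force between the fingers and blank_a below 0.01 N) or (linear speed of blank_b above 0.5 m/s and contact force between the fingers and blank_b below 0.01 N) or (linear speed of necked above 0.5 m/s and contact force between the fingers and necked below 0.01 N)).
It fails at once if the grey steel collet was moved by more than 20 mm or tipped over (distance of collet from where it was at the start of the episode above 0.02 m or angle between collet's own z axis and vertical above 0.3 rad).
It fails at once if the black tool arbor was moved by more than 20 mm or tipped over (distance of arbor from where it was at the start of the episode above 0.02 m or angle between arbor's own z axis and vertical above 0.3 rad).
It fails at once if the green drill box was moved by more than 20 mm or tipped over (distance of drill_box from where it was at the start of the episode above 0.02 m or angle between drill_box's own z axis and vertical above 0.3 rad).
It fails at once if the yellow pliers was moved by more than 20 mm or tipped over (distance of pliers from where it was at the start of the episode above 0.02 m or angle between pliers's own z axis and vertical above 0.3 rad).
It also fails if it takes over 72 s, if anything falls off the work surface, if the arm or the gripper's body presses on something with over 40 N, if the wrist force passes 120 N, or if a joint passes its speed limit or range.

## Robot

A 7-joint arm with a two-finger parallel gripper is mounted at the origin on a cart in front of the work surface, level with it; the furniture and walls round the work are solid. World frame = base frame: x ahead of the robot, y to its left, z up, the work surface at z = 0. Lengths are in m, angles in degrees, forces in N, time in s.
With the tool pointing down it reaches from about 0.4 to 0.875 m from the base axis. Payload 4.4 kg.
Tool frame: the origin (TCP) lies midway between the tips of the shut fingers; the grasp point (between the pads) lies hold_point_z behind it (hold_point_z is the distance from the TCP to the grasp point, in m); z points along the fingers, y is the line along which they close (so a half turn about z gives the same grasp; the last joint's range is limited). The gripper opens to 85 mm and grips with 20 to 120 N. Pads are 22 mm wide; open, the fingers measure 114 mm over their backs; the gripper's body (76 mm by 85 mm) begins 54 mm behind the grasp point. The pads swing forward as they close: fully open they stand 13 mm farther back than shut.
Start: joints at [-79.343, 36.005, 2.206, 86.941, -1.547, 57.084, -1.146], TCP at [0.162, 0.63, 0.231] pointing down, gripper open.
Joint ranges: [-175.42, 175.42], [-21.48, 121.26], [-71.46, 75.88], [10.55, 141.38], [-63.04, 243.04], [13.31, 113.54], [-168.57, 168.57]. Speed limits (degrees/s): [147.25, 147.25, 180, 180, 180, 180, 180].

## Interface

Orientations are given as [roll, pitch, yaw] about the fixed x, y, z axes, in that order (R = Rz(yaw) Ry(pitch) Rx(roll)).
In Python, from cell import state, snapshot, sign_off, hold_point_z gives the robot as it stands.
- The arm moves only by the tool move_arm, never from a script. Its argument "plan" is a list of rows, each a list of 3 entries, a list of its own where there are three numbers: the opening, from 0 (shut) to 1 (fully open), then the shift along the tool's x, y, z normalised to -1 to 1, where 1 is 0.25 m, then the turn about the tool's z normalised to -1 to 1, where 1 is 90 degrees. In form: [[grip, [tx, ty, tz], turn], ...]. A call has 1 to 8 rows; each row is the pose to reach, as a shift and turn from the pose commanded when the call began, along the tool's axes at that moment; what a row does not reach only later rows make up. A row lasts 1/10 s, in which the tool goes at most 50 mm and 8.59 degrees, less where a joint would pass 70% of its speed; a pose out of reach is approached as far as the arm can. A call with a number of a shift or a turn outside -1 to 1 is refused whole. A call with a gripper value outside its range is refused whole. The fingers move at their own pace and stop on an object; "grip_force" is the grip in N (left out, the last holds). Time passes only in rows, so rows that repeat a pose let the fingers close. It gives the time, the measured TCP pose, the force, the opening and the grip force at its end, in the units of the state.
- state(): the state, without advancing time (a new reading comes with each control period).
- snapshot(name): name is "side" or "top"; returns a dict with "frame" (420x560x3 uint8, red, green, blue), "fx", "fy", "cx", "cy" (pixels), "xyz" and "attitude" of the camera in the world. Camera axes: x right, y down, z forward; pixel columns grow to the right and rows downward; lengths in m; the calibration is good to about 2 mm. A picture is of the moment at which its call begins. There is no depth.
- sign_off(): hands the job in; it is judged then, once.
The state is a dict: "time_s": time; "joint_positions": joint angles; "qd": joint speeds; "joint_efforts": joint torques, N m; "tool_pos": TCP position; "eef_rot": TCP orientation; "contact_force": force on the tool from outside, world axes, zero at the start; "torque": the same for the moment, N m; "width": finger opening in m; "finger_force": force on a finger pad.
Only numpy, scipy, OpenCV 4.12 (cv2) and the standard library are available. Lean on these libraries where they do the work, as an engineer would, in place of code of your own. Each camera call takes 0.05 s, during which the arm holds its last target. There are 200 camera calls.

## Working session

There is one attempt and no reset: what is moved stays moved. The work goes in short steps, Python scripts to look and compute and a tool call to move; the robot and the scene stay as the last step left them, time stands still between calls to the robot, and variables do not carry over. Pictures are saved under pics/ and viewed, at most 10 in all, crops included, and the job is handed in when it is done.

Besides the shell and the picture viewer there is one more tool, called after ">>>" as name(argument=value, ...) on one line, values as JSON. move_arm: Moves the arm, as the interface text tells. Scaled input: -1 to 1 covers 0.25 m each way for a shift and 90 degrees each way for a turn. Its arguments: {"type":"object","properties":{"plan":{"type":"array","items":{"type":"array"}},"grip_force":{"type":"number"}},"required":["plan"]}

```bash
mkdir -p pics; ls; python3 - <<'E'
from cell import *
import cv2,json
print(state(),hold_point_z)
for n in("top","side"):
    s=snapshot(n); cv2.imwrite(f"pics/{n}0.png",s["frame"][:,:,::-1]); print({k:v for k,v in s.items() if k!="frame"})
E
```

```text
pics
{'time_s': 0.0, 'joint_positions': array([-79.34292409,  36.05969477,   2.20263378,  86.99591795,
        -1.54803316,  57.08379524,  -1.14557316]), 'qd': array([ 0.013     ,  0.00867089,  0.00054705,  0.1257043 ,  0.0592604 ,
       -0.08527094,  0.00975991]), 'joint_efforts': array([ 6.51141272e-04, -5.63389671e+01,  1.22665387e+00, -1.93451232e+01,
        1.10514939e-02,  1.03195276e-02, -6.75790687e-06]), 'tool_pos': array([0.16175818, 0.62890444, 0.23038076]), 'eef_rot': array([-1.79890268e+02,  6.55334598e-04,  1.65572580e+02]), 'contact_force': array([-0.32253726,  0.58633849, -0.04607913]), 'torque': array([ 0.00469581, -0.02517215, -0.04905592]), 'finger_force': 0.0, 'width': 0.08534755117563449} 0.0187
{'fx': 383.2780846838182, 'fy': 383.2780846838182, 'cx': 276.282534527521, 'cy': 203.79929491144557, 'xyz': array([0.3500494 , 0.01849853, 1.16269907]), 'attitude': array([-1.69689220e+02, -8.19143274e-03, -9.09538891e+01])}
{'fx': 463.06860465864577, 'fy': 463.06860465864577, 'cx': 275.15066082957486, 'cy': 206.70968270104328, 'xyz': array([ 0.23691343, -0.94639361,  0.82355417]), 'attitude': array([-125.9310324 ,   -1.3381889 ,  -17.34809951])}
```

View pics/top0.png

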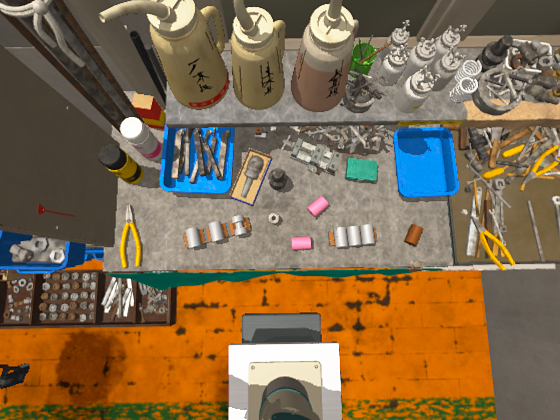

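View pics/side0.png

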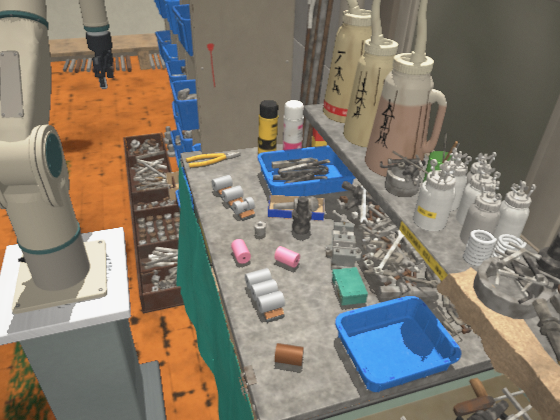

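The top view shows the feed rack at about (217,231), with its necked blank at (240,225). The cradle is at about (354,237). Pink look-alikes are at (318,206) and (301,242), a brown one at (413,235), and the collet at (274,219). I'll zoom in on both racks.

```bash
cat > h.py <<'E'
import numpy as np,cv2
from scipy.spatial.transform import Rotation as R
from cell import *
def ray(s,u,v):
    d=R.from_euler('xyz',s["attitude"],degrees=True).apply([(u-s["cx"])/s["fx"],(v-s["cy"])/s["fy"],1]); return s["xyz"],d
def at_z(s,u,v,z):
    p,d=ray(s,u,v); return p+d*(z-p[2])/d[2]
def proj(s,P):
    q=R.from_euler('xyz',s["attitude"],degrees=True).inv().apply(np.atleast_2d(P)-s["xyz"])
    return np.c_[s["fx"]*q[:,0]/q[:,2]+s["cx"],s["fy"]*q[:,1]/q[:,2]+s["cy"]]
def cyl(c,yaw,r=.019,L=.056):
    "hull points of a blank lying at c, axis at yaw (deg)"
    a=np.linspace(0,2*np.pi,40); P=[[x,r*np.cos(t),r*np.sin(t)] for x in(-L/2,L/2) for t in a]
    return R.from_euler('z',yaw,degrees=True).apply(P)+c
E
python3 - <<'E'
from h import *
s=snapshot("top");f=s["frame"][:,:,::-1]
def crop(f,x,y,w,h,k): return cv2.resize(f[y:y+h,x:x+w],None,fx=k,fy=k,interpolation=cv2.INTER_CUBIC)
cv2.imwrite("pics/c1.png",np.vstack([crop(f,175,210,90,42,7),crop(f,315,216,90,42,7)]))
for n,p in dict(l=(193,237),m=(217,231),n=(240,225),cm=(354,237),cl=(340,237.5),cr=(368,236)).items(): print(n,at_z(s,*p,.03).round(4))
E
```

```text
l [0.4604 0.2628 0.03  ]
m [0.477 0.192 0.03 ]
n [0.4938 0.1239 0.03  ]
cm [ 0.4525 -0.2132  0.03  ]
cl [ 0.4517 -0.1718  0.03  ]
cr [ 0.4548 -0.2548  0.03  ]
```

View pics/c1.png

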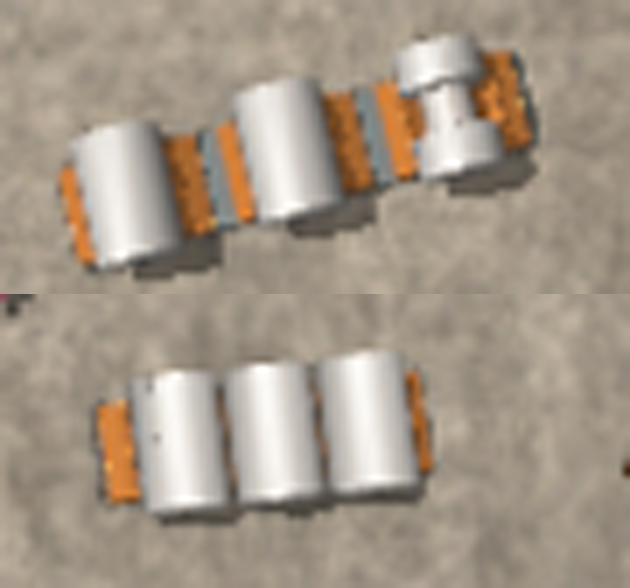

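The crop shows the feed's plain blanks at about (193,237) and (216,231) and the necked one at (239,225). The cradle blanks are at about (341,237), (354,236) and (368,234). I'll refine these with an outline fit over both views.

```bash
cat > fit.py <<'E'
from h import *
from scipy.optimize import differential_evolution
def grad(s):
    k=4; g=cv2.resize(s["frame"],None,fx=k,fy=k,interpolation=cv2.INTER_CUBIC).astype(np.float32)
    g=cv2.GaussianBlur(g,(0,0),2.5); m=sum(cv2.magnitude(cv2.Sobel(g[...,c],5,1,0),cv2.Sobel(g[...,c],5,0,1)) for c in range(3))
    return np.minimum(m,np.percentile(m,97)),k
def outline(s,c,yaw):
    h=cv2.convexHull(proj(s,cyl(c,yaw)).astype(np.float32))[:,0]; n=np.vstack([h[1:],h[:1]])
    L=np.linalg.norm(n-h,axis=1); return np.vstack([a+(b-a)*np.linspace(0,1,max(2,int(l*4)))[:,None] for a,b,l in zip(h,n,L)])
def score(G,s,c,yaw):
    m,k=G; p=(outline(s,c,yaw)+.5)*k-.5
    return cv2.remap(m,p[None].astype(np.float32)[...,0],p[None].astype(np.float32)[...,1],1).mean()
def fit(S,ys,z,x0,cam):
    G=[grad(s) for s in S]
    def cost(q):
        t=0
        for j,y in enumerate(ys):
            yw=np.radians(q[2]); ax=q[3+j]
            c=[q[0]+ax*np.cos(yw)-y*np.sin(yw),q[1]+ax*np.sin(yw)+y*np.cos(yw),z]
            t-=sum(score(G[i],S[i],c,q[2]) for i in cam)
        return t
    b=[(x0[0]-.015,x0[0]+.015),(x0[1]-.015,x0[1]+.015),(x0[2]-8,x0[2]+8)]+[(-.006,.006)]*(len(ys)-1)+[(-1e-5,1e-5)]
    r=differential_evolution(cost,b,seed=1,popsize=12,maxiter=70,polish=False); return r.x.round(4),round(r.fun,1)
E
python3 - <<'E'
from fit import *
S=[snapshot("top"),snapshot("side")]
for cam in([0],[1],[0,1]):
    print(cam,fit(S,[.04,0,-.04],.0279,(.4525,-.2132,5),cam),fit(S,[.07,0,-.07],.0279,(.477,.192,13.5),cam))
E
```

```text
[0] (array([ 4.5750e-01, -2.1570e-01,  5.0692e+00, -1.0000e-04,  3.0000e-04,
       -0.0000e+00]), np.float64(-584.2)) (array([ 4.81000e-01,  1.96200e-01,  1.22027e+01, -5.30000e-03,
       -2.00000e-03, -0.00000e+00]), np.float64(-432.3))
[1] (array([ 4.5720e-01, -2.1290e-01,  5.3441e+00,  7.0000e-04,  7.0000e-04,
        0.0000e+00]), np.float64(-336.8)) (array([4.7300e-01, 1.9390e-01, 1.6045e+01, 4.0000e-03, 5.0000e-04,
       0.0000e+00]), np.float64(-397.9))
[0, 1] (array([ 4.5730e-01, -2.1530e-01,  5.3194e+00,  6.0000e-04,  5.0000e-04,
       -0.0000e+00]), np.float64(-880.6)) (array([ 4.80100e-01,  1.96500e-01,  1.16305e+01, -5.80000e-03,
       -2.00000e-03, -0.00000e+00]), np.float64(-795.3))
```

```bash
python3 - <<'E'
from fit import *
import fit as F
S=[snapshot("top"),snapshot("side")]
G=[grad(s) for s in S]
from scipy.optimize import differential_evolution as de
for cam in([0],[1],[0,1]):
    f=lambda q:-sum(score(G[i],S[i],[q[0]-y*np.sin(np.radians(q[2])),q[1]+y*np.cos(np.radians(q[2])),.0279],q[2]) for i in cam for y in(.07,0,-.07))
    r=de(f,[(.46,.495),(.18,.21),(5,22)],seed=1,popsize=15,maxiter=60); print("rack",cam,r.x.round(4),round(r.fun))
    for c in((.461,.264),(.4785,.194),(.495,.126)):
        f=lambda q:-sum(score(G[i],S[i],[q[0],q[1],.0279],q[2]) for i in cam)
        r=de(f,[(c[0]-.015,c[0]+.015),(c[1]-.012,c[1]+.012),(5,22)],seed=1,popsize=15,maxiter=60); print(cam,r.x.round(4),round(r.fun))
E
```

```text
rack [0] [ 0.4787  0.1959 14.0722] -424
[0] [ 0.4609  0.2636 10.694 ] -148
[0] [0.4782 0.1956 9.8211] -148
[0] [ 0.487   0.1153 12.6091] -169
rack [1] [ 0.475   0.1951 14.353 ] -397
[1] [ 0.4581  0.2629 14.6568] -143
[1] [ 0.4739  0.193  18.5903] -134
[1] [0.4918 0.129  9.338 ] -124
rack [0, 1] [ 0.4767  0.1958 13.3974] -789
[0, 1] [ 0.4603  0.2638 11.5432] -281
[0, 1] [0.4772 0.1959 9.0958] -269
[0, 1] [0.4869 0.1141 5.1288] -269
```

Pose estimates: cradle (.4573, -.2145), yaw 5.2°; feed (.477, .1957), yaw 13.8°. Next is a small helper that works out the move numbers.

```bash
cat > mv.py <<'E'
import sys,numpy as np
from cell import state
from scipy.spatial.transform import Rotation as R
S=dict(cr=(np.array([.4573,-.2145]),5.2),fe=(np.array([.477,.1957]),13.8))
def go(f,lx,ly,z):
    "numbers to bring the TCP to lx,ly in rack frame f at height z, fingers closing along the grooves"
    o,a=S[f]; t=np.radians(a); P=np.r_[o+[lx*np.cos(t)-ly*np.sin(t),lx*np.sin(t)+ly*np.cos(t)],z]
    s=state(); r=R.from_euler('xyz',s["eef_rot"],degrees=True)
    print(f,lx,ly,z,"shift",(r.inv().apply(P-s["tool_pos"])/.25).round(3),"turn",round(((s["eef_rot"][2]-(a+90)+180)%360-180)/90,3))
if __name__=="__main__":
    for q in sys.argv[1:]: f,x,y,z=q.split(","); go(f,float(x),float(y),float(z))
E
python3 mv.py fe,0,.07,.13
```

```text
fe 0.0 0.07 0.13 shift [-1.521 -1.119  0.405] turn 0.686
```

>>> move_arm(plan=[[1,[-0.8,-0.6,0],0.686],[1,[-0.8,-0.6,0],0.686],[1,[-0.8,-0.6,0],0.686],[1,[-0.8,-0.6,0],0.686],[1,[-0.8,-0.6,0],0.686],[1,[-0.8,-0.6,0],0.686],[1,[-0.8,-0.6,0],0.686],[1,[-0.8,-0.6,0],0.686]], grip_force=40)

```text
time_s: 1.15
tool_pos: [0.3185, 0.4343, 0.2315]
eef_rot: [180.0, -0.0, 103.7]
contact_force: [0.3, -0.2, 0.1]
width: 0.0857
finger_force: 0.0
```

```bash
python3 mv.py fe,0,.07,.13
```

```text
fe 0.0 0.07 0.13 shift [-0.797  0.389  0.406] turn -0.001
```

>>> move_arm(plan=[[1,[-0.797,0.389,0.4],0],[1,[-0.797,0.389,0.4],0],[1,[-0.797,0.389,0.4],0],[1,[-0.797,0.389,0.4],0],[1,[-0.797,0.389,0.4],0],[1,[-0.797,0.389,0.4],0],[1,[-0.797,0.389,0.4],0],[1,[-0.797,0.389,0.4],0]])

```text
time_s: 1.95
tool_pos: [0.4596, 0.2659, 0.1315]
eef_rot: [-180.0, -0.1, 104.0]
contact_force: [0.4, 1.0, -1.3]
width: 0.0855
finger_force: 0.0
```

```bash
python3 mv.py fe,0,.07,.009; python3 - <<'E'
from h import *
s=snapshot("top");f=s["frame"][:,:,::-1]
cv2.imwrite("pics/t2.png",cv2.resize(f[190:270,150:270],None,fx=5,fy=5,interpolation=cv2.INTER_CUBIC))
s=snapshot("side");f=s["frame"][:,:,::-1]
cv2.imwrite("pics/s2.png",cv2.resize(f[120:240,170:310],None,fx=5,fy=5,interpolation=cv2.INTER_CUBIC))
E
```

```text
fe 0.0 0.07 0.009 shift [-0.01   0.001  0.49 ] turn 0.003
```

View pics/s2.png

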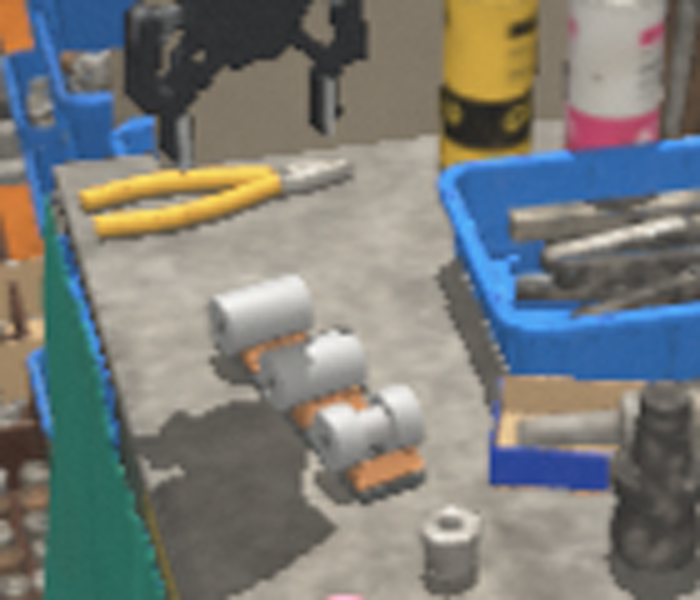

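The gripper is over the left feed blank: the fingers at crop (180,140) and (325,110) straddle the blank at (262,312). I'll descend and grip.

>>> move_arm(plan=[[1,[-0.01,0,0.15],0],[1,[-0.01,0,0.3],0],[1,[-0.01,0,0.4],0],[1,[-0.01,0,0.45],0],[1,[-0.01,0,0.49],0],[1,[-0.01,0,0.49],0],[0,[-0.01,0,0.49],0],[0,[-0.01,0,0.49],0]])

```text
time_s: 2.85
tool_pos: [0.4614, 0.2623, 0.0099]
eef_rot: [179.9, -0.0, 103.8]
contact_force: [-3.0, -0.8, 0.6]
width: 0.0591
finger_force: 1.0
```

>>> move_arm(plan=[[0,[0,0,0],0],[0,[0,0,0],0],[0,[0,0,0],0],[0,[0,0,0],0],[0,[0,0,0],0]])

```text
time_s: 3.35
tool_pos: [0.4611, 0.2621, 0.01]
eef_rot: [179.9, -0.0, 103.8]
contact_force: [-1.7, -0.1, 6.5]
width: 0.0555
finger_force: 41.9
```

```bash
python3 mv.py fe,0,.07,.2 
```

```text
fe 0.0 0.07 0.2 shift [ 0.007 -0.001 -0.76 ] turn 0.001
```

Gripped at 55.5 mm. I'll lift straight up.

>>> move_arm(plan=[[0,[0,0,-0.04],0],[0,[0,0,-0.12],0],[0,[0,0,-0.3],0],[0,[0,0,-0.45],0],[0,[0,0,-0.6],0],[0,[0,0,-0.6],0]])

```text
time_s: 3.95
tool_pos: [0.4641, 0.2632, 0.1642]
eef_rot: [179.4, -0.2, 103.8]
contact_force: [0.5, 0.2, -1.5]
width: 0.0557
finger_force: 43.3
```

```bash
python3 mv.py cr,0,-.02,.16 
```

```text
cr 0.0 -0.02 0.16 shift [-1.928 -0.495  0.006] turn 0.096
```

>>> move_arm(plan=[[0,[-0.15,-0.03,0],0.096],[0,[-0.3,-0.07,0],0.096],[0,[-0.45,-0.1,0],0.096],[0,[-0.6,-0.14,0],0.096],[0,[-0.75,-0.18,0],0.096],[0,[-0.9,-0.22,0],0.096],[0,[-1,-0.25,0],0.096],[0,[-1,-0.25,0],0.096]])

```text
time_s: 4.75
tool_pos: [0.4592, -0.0005, 0.1589]
eef_rot: [-180.0, 0.1, 94.8]
contact_force: [-0.2, 0.5, -1.5]
width: 0.0554
finger_force: 43.2
```

```bash
python3 mv.py cr,0,-.02,.13 
```

```text
cr 0.0 -0.02 0.13 shift [-0.932 -0.078  0.117] turn -0.005
```

>>> move_arm(plan=[[0,[-0.15,-0.01,0],0],[0,[-0.3,-0.02,0],0],[0,[-0.45,-0.04,0],0],[0,[-0.6,-0.05,0.03],0],[0,[-0.75,-0.06,0.06],0],[0,[-0.88,-0.07,0.09],0],[0,[-0.932,-0.078,0.115],0],[0,[-0.932,-0.078,0.115],0]])

```text
time_s: 5.55
tool_pos: [0.4607, -0.2306, 0.1291]
eef_rot: [-179.9, -0.0, 95.0]
contact_force: [-0.5, 1.9, -1.8]
width: 0.0555
finger_force: 43.2
```

```bash
python3 mv.py cr,0,-.02,.08  cr,0,-.02,.0425; python3 - <<'E'
from h import *
s=snapshot("top");f=s["frame"][:,:,::-1]
a=cv2.resize(f[195:265,310:400],None,fx=7,fy=7,interpolation=cv2.INTER_CUBIC)
cv2.imwrite("pics/t3.png",a)
s=snapshot("side");f=s["frame"][:,:,::-1]
cv2.imwrite("pics/s3.png",cv2.resize(f[210:330,200:340],None,fx=5,fy=5,interpolation=cv2.INTER_CUBIC))
E
```

```text
cr 0.0 -0.02 0.08 shift [-0.015 -0.007  0.196] turn -0.002
cr 0.0 -0.02 0.0425 shift [-0.015 -0.007  0.346] turn -0.002
```

View pics/s3.png

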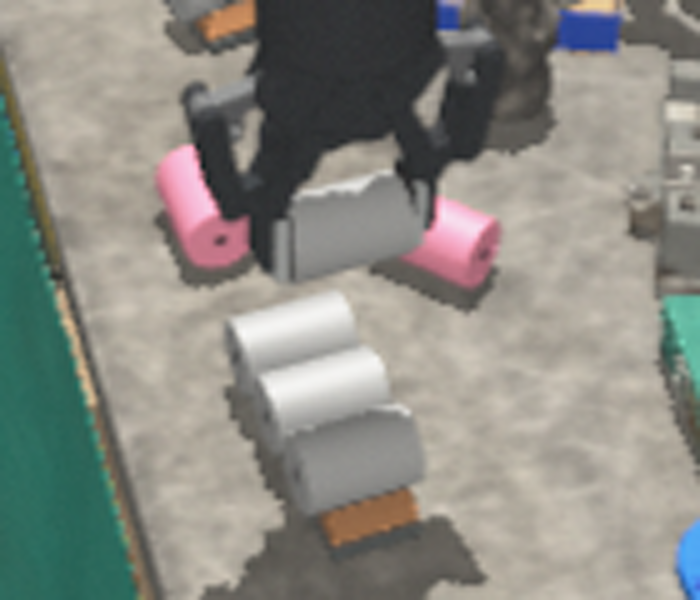

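The side crop shows the blank held level at (350,230), above and behind the cradle row at (330,400). I'll check its position against the base row using the same camera, which cancels the calibration bias.

```bash
python3 - <<'E'
from fit import *
from scipy.optimize import differential_evolution as de
s=snapshot("side");G=grad(s);t=state()["tool_pos"];print(t.round(4))
z=t[2]+.0179
f=lambda q:-score(G,s,[q[0],q[1],z],q[2])
r=de(f,[(t[0]-.015,t[0]+.015),(t[1]-.015,t[1]+.015),(0,10)],seed=1,popsize=15,maxiter=60);print("held",r.x.round(4),r.fun)
r=de(lambda q:-score(G,s,[t[0]+q[0],t[1],z+q[1]],5),[(-.015,.015),(-.015,.015)],seed=1,popsize=15,maxiter=60);print("held dx,dz",r.x.round(4),r.fun)
print(fit([s],[.04,0,-.04],.0279,(.4573,-.2145,5.2),[0]))
# pad tip pixel -> height if in plane of near end
p,d=ray(s,256.5,266); n=np.array([np.cos(.087),np.sin(.087),0]); k=(n@(t-p)-.034)/(n@d); print((p+k*d).round(4),"outer face tip")
k=(n@(t-p)-.028)/(n@d); print((p+k*d).round(4),"inner")
E
```

```text
[ 0.4619 -0.2272  0.13  ]
held [ 0.4651 -0.2248  7.2909] -125.2122573852539
held dx,dz [0.0026 0.0021] -123.92066955566406
(array([ 4.5010e-01, -2.1290e-01,  3.3173e+00,  6.0000e-03, -3.0000e-03,
        0.0000e+00]), np.float64(-308.0))
[ 0.4297 -0.2496  0.1436] outer face tip
[ 0.4343 -0.233   0.1274] inner
```

```bash
sed -i 's/.4573,-.2145/.456,-.215/' mv.py; python3 mv.py cr,0,-.02,.055; python3 -c "
from cell import state
for i in range(3): print(state()['tool_pos'].round(4),state()['contact_force'].round(1))"
```

```text
cr 0.0 -0.02 0.055 shift [-0.03  -0.019  0.3  ] turn 0.002
[ 0.4619 -0.2272  0.13  ] [ 0.3  0.2 -1.1]
[ 0.4619 -0.2272  0.13  ] [ 0.3  0.2 -1.1]
[ 0.4619 -0.2272  0.13  ] [ 0.3  0.2 -1.1]
```

>>> move_arm(plan=[[0,[-0.03,-0.019,0.08],0],[0,[-0.03,-0.019,0.16],0],[0,[-0.03,-0.019,0.23],0],[0,[-0.03,-0.019,0.28],0],[0,[-0.03,-0.019,0.3],0],[0,[-0.03,-0.019,0.3],0],[0,[-0.03,-0.019,0.3],0]])

```text
time_s: 6.4
tool_pos: [0.4581, -0.2375, 0.0556]
eef_rot: [180.0, 0.0, 95.2]
contact_force: [-0.5, 0.5, -1.3]
width: 0.0557
finger_force: 43.2
```

```bash
python3 mv.py cr,0,-.02,.0423
```

```text
cr 0.0 -0.02 0.0423 shift [ 0.01  -0.     0.053] turn 0.0
```

>>> move_arm(plan=[[0,[0,0,0.02],0],[0,[0,0,0.025],0],[0,[0,0,0.025],0],[0,[0,0,0.025],0]])

```text
time_s: 6.8
tool_pos: [0.4576, -0.2377, 0.0489]
eef_rot: [180.0, 0.0, 95.2]
contact_force: [0.5, -0.1, -0.7]
width: 0.0558
finger_force: 43.2
```

```bash
python3 mv.py cr,0,-.02,.0423; python3 -c "
from cell import state,snapshot
for i in range(4): snapshot('top'); s=state(); print(s['tool_pos'].round(4),s['contact_force'].round(1))"
```

```text
cr 0.0 -0.02 0.0423 shift [0.011 0.002 0.026] turn -0.0
[ 0.4576 -0.2377  0.0489] [-0.3 -0.2 -1.7]
[ 0.4577 -0.2377  0.0489] [ 0.5 -0.4 -2.1]
[ 0.4576 -0.2377  0.0489] [-0.  -0.2 -1. ]
[ 0.4576 -0.2377  0.0489] [-0.3  0.4 -0.1]
```

>>> move_arm(plan=[[0,[0.011,0.002,0],0],[0,[0.011,0.002,0.01],0],[0,[0.011,0.002,0.014],0],[0,[0.011,0.002,0.018],0],[0,[0.011,0.002,0.02],0],[0,[0.011,0.002,0.02],0]])

```text
time_s: 7.6
tool_pos: [0.4578, -0.2349, 0.0437]
eef_rot: [-180.0, -0.0, 95.2]
contact_force: [0.2, -0.0, -1.3]
width: 0.0556
finger_force: 43.2
```

>>> move_arm(plan=[[0,[0,0,0.003],0],[0,[0,0,0.006],0],[0,[0,0,0.006],0]])

```text
time_s: 7.9
tool_pos: [0.4579, -0.2348, 0.0424]
eef_rot: [180.0, -0.0, 95.2]
contact_force: [-0.1, 0.6, 1.1]
width: 0.0555
finger_force: 43.5
```

```bash
python3 mv.py cr,0,-.02,.0423; python3 - <<'E'
from h import *
s=snapshot("side");f=s["frame"][:,:,::-1]
cv2.imwrite("pics/s4.png",cv2.resize(f[220:330,210:330],None,fx=5,fy=5,interpolation=cv2.INTER_CUBIC))
E
```

```text
cr 0.0 -0.02 0.0423 shift [-0.    -0.     0.001] turn -0.0
```

View pics/s4.png

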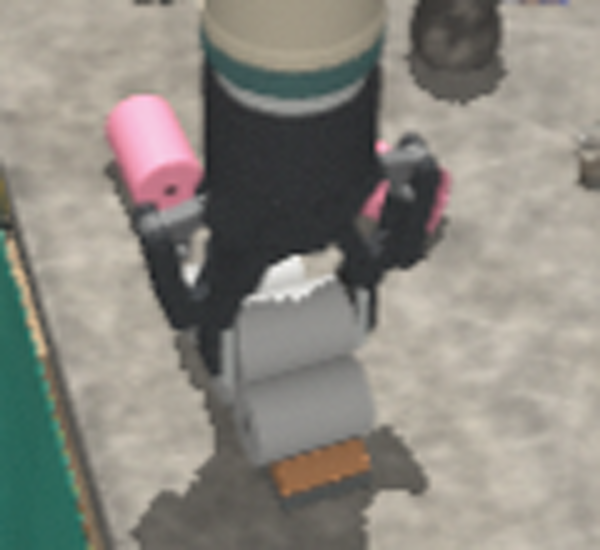

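The side crop shows the blank seated on the right-hand pair at (300,335), with its ends close to the base blank at (310,410). I'll press 1 mm more and see if the force rises.

>>> move_arm(plan=[[0,[0,0,0.002],0],[0,[0,0,0.004],0],[0,[0,0,0.004],0]])

```text
time_s: 8.25
tool_pos: [0.4579, -0.2349, 0.0423]
eef_rot: [180.0, -0.0, 95.2]
contact_force: [-2.2, 1.7, 10.6]
width: 0.0556
finger_force: 44.7
```

Seated at the expected height, so I'll release and rise.

>>> move_arm(plan=[[0.75,[0,0,-0.002],0],[0.75,[0,0,-0.002],0],[1,[0,0,-0.002],0],[1,[0,0,-0.002],0],[1,[0,0,-0.002],0],[1,[0,0,-0.05],0],[1,[0,0,-0.2],0],[1,[0,0,-0.35],0]])

```text
time_s: 9.05
tool_pos: [0.4571, -0.2346, 0.1299]
eef_rot: [-179.9, -0.0, 95.2]
contact_force: [1.2, -0.3, 1.2]
width: 0.0852
finger_force: 0.0
```

>>> move_arm(plan=[[1,[0,0,-0.1],0],[1,[0.2,0,-0.1],0],[1,[0.4,0,-0.1],0],[1,[0.6,0,-0.1],0],[1,[0.8,0,-0.1],0],[1,[1,0,-0.1],0],[1,[1,0,-0.1],0],[1,[1,0,-0.1],0]])

```text
time_s: 9.85
tool_pos: [0.4353, 0.0156, 0.1544]
eef_rot: [180.0, -0.0, 95.4]
contact_force: [-0.4, -1.5, 1.4]
width: 0.0851
finger_force: 0.0
```

```bash
python3 mv.py fe,0,0,.13; python3 - <<'E'
from fit import *
from scipy.optimize import differential_evolution as de
S=[snapshot("top"),snapshot("side")];G=[grad(s) for s in S]
for cam in ([0],[1]):
    r=de(lambda q:-sum(score(G[i],S[i],[q[0],q[1],.0602],q[2]) for i in cam),[(.44,.475),(-.25,-.22),(-2,12)],seed=1,popsize=15,maxiter=60);print(cam,r.x.round(4),r.fun)
c,_=fit(S,[.04,0,-.04],.0279,(.457,-.2145,5.2),[0]);print(c)
cv2.imwrite("pics/t5.png",cv2.resize(S[0]["frame"][205:265,310:400,::-1],None,fx=7,fy=7,interpolation=cv2.INTER_CUBIC))
E
```

```text
fe 0.0 0.0 0.13 shift [0.701 0.234 0.098] turn -0.093
[0] [ 0.458  -0.2323  5.9792] -210.3377227783203
[1] [ 0.4411 -0.2425  4.9792] -107.42217254638672
[ 4.5950e-01 -2.0880e-01  3.7585e+00 -2.3000e-03 -2.2000e-03  0.0000e+00]
```

View pics/t5.png

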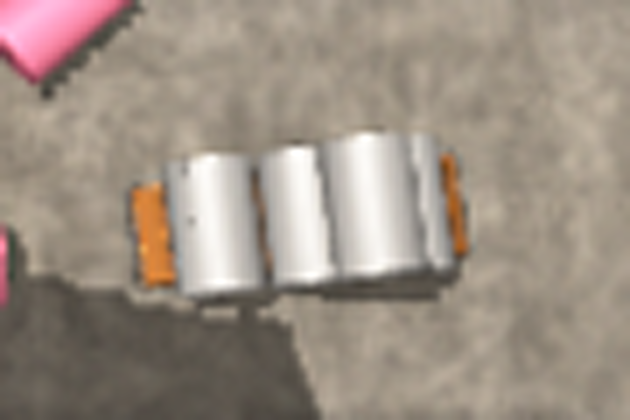

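The top crop shows the first blank saddled at (375,205), in the middle-right gap, with its ends in line with the row. Now the middle feed blank.

>>> move_arm(plan=[[1,[0.15,0.05,0],-0.093],[1,[0.3,0.1,0],-0.093],[1,[0.45,0.15,0],-0.093],[1,[0.6,0.2,0.05],-0.093],[1,[0.7,0.234,0.098],-0.093],[1,[0.7,0.234,0.098],-0.093],[1,[0.7,0.234,0.098],-0.093],[1,[0.7,0.234,0.098],-0.093]])

```text
time_s: 10.75
tool_pos: [0.4781, 0.191, 0.1296]
eef_rot: [-180.0, 0.1, 103.3]
contact_force: [0.7, -1.0, 0.3]
width: 0.0849
finger_force: 0.0
```

```bash
sed -i 's/.456,-.215/.457,-.215/' mv.py; python3 -c "
from cell import snapshot
for i in range(4): snapshot('top')"; python3 mv.py fe,0,0,.009
```

```text
fe 0.0 0.0 0.009 shift [ 0.014 -0.001  0.483] turn -0.004
```

>>> move_arm(plan=[[1,[0.014,0,0.15],0],[1,[0.014,0,0.3],0],[1,[0.014,0,0.4],0],[1,[0.014,0,0.45],0],[1,[0.014,0,0.483],0],[1,[0.014,0,0.483],0],[0,[0.014,0,0.483],0],[0,[0.014,0,0.483],0]])

```text
time_s: 11.75
tool_pos: [0.4775, 0.1974, 0.0096]
eef_rot: [179.9, -0.0, 103.6]
contact_force: [-6.1, 0.1, 4.9]
width: 0.0591
finger_force: 2.7
```

>>> move_arm(plan=[[0,[0,0,0],0],[0,[0,0,0],0],[0,[0,0,0],0],[0,[0,0,0],0],[0,[0,0,0],0]])

```text
time_s: 12.25
tool_pos: [0.4771, 0.1974, 0.0097]
eef_rot: [179.9, -0.0, 103.6]
contact_force: [-1.2, 0.2, 5.7]
width: 0.0557
finger_force: 41.7
```

>>> move_arm(plan=[[0,[0,0,-0.04],0],[0,[0,0,-0.12],0],[0,[0,0,-0.3],0],[0,[0,0,-0.45],0],[0,[0,0,-0.6],0],[0,[0,0,-0.6],0]])

```text
time_s: 12.85
tool_pos: [0.48, 0.1982, 0.1638]
eef_rot: [179.4, -0.1, 103.5]
contact_force: [1.0, 0.9, -1.3]
width: 0.0554
finger_force: 43.7
```

```bash
python3 mv.py cr,0,.02,.13
```

```text
cr 0.0 0.02 0.13 shift [-1.506 -0.466  0.127] turn 0.093
```

>>> move_arm(plan=[[0,[-0.15,-0.04,0],0.093],[0,[-0.3,-0.09,0],0.093],[0,[-0.45,-0.14,0],0.093],[0,[-0.6,-0.18,0],0.093],[0,[-0.75,-0.23,0],0.093],[0,[-0.9,-0.27,0],0.093],[0,[-0.95,-0.29,0],0.093],[0,[-0.95,-0.29,0],0.093]])

```text
time_s: 13.65
tool_pos: [0.4611, -0.0535, 0.1585]
eef_rot: [-180.0, 0.1, 94.9]
contact_force: [-0.5, 0.3, -2.1]
width: 0.0556
finger_force: 43.5
```

```bash
python3 -c "
from cell import snapshot
for i in range(2): snapshot('top')"; python3 mv.py cr,0,.02,.13
```

```text
cr 0.0 0.02 0.13 shift [-0.575 -0.078  0.113] turn -0.0
```

>>> move_arm(plan=[[0,[-0.12,-0.02,0],0],[0,[-0.24,-0.04,0],0],[0,[-0.36,-0.05,0.03],0],[0,[-0.48,-0.06,0.06],0],[0,[-0.56,-0.078,0.1],0],[0,[-0.575,-0.078,0.113],0],[0,[-0.575,-0.078,0.113],0],[0,[-0.575,-0.078,0.113],0]])

```text
time_s: 14.55
tool_pos: [0.4561, -0.1935, 0.1303]
eef_rot: [-180.0, -0.1, 95.4]
contact_force: [0.3, 0.3, -1.8]
width: 0.0559
finger_force: 43.5
```

```bash
python3 -c "
from cell import snapshot
for i in range(5): snapshot('top')"; python3 mv.py cr,0,.02,.052
```

```text
cr 0.0 0.02 0.052 shift [-0.001 -0.004  0.314] turn 0.001
```

>>> move_arm(plan=[[0,[0,-0.004,0.08],0],[0,[0,-0.004,0.16],0],[0,[0,-0.004,0.24],0],[0,[0,-0.004,0.29],0],[0,[0,-0.004,0.314],0],[0,[0,-0.004,0.314],0],[0,[0,-0.004,0.314],0],[0,[0,-0.004,0.314],0]])

```text
time_s: 15.6
tool_pos: [0.4544, -0.1952, 0.0524]
eef_rot: [-180.0, -0.0, 95.2]
contact_force: [-0.6, 2.7, -0.3]
width: 0.0555
finger_force: 43.6
```

```bash
python3 -c "
from cell import snapshot
for i in range(2): snapshot('top')"; python3 mv.py cr,0,.02,.042
```

```text
cr 0.0 0.02 0.042 shift [0.    0.003 0.041] turn 0.0
```

>>> move_arm(plan=[[0,[0.003,0.002,0.012],0],[0,[0.003,0.002,0.022],0],[0,[0.003,0.002,0.03],0],[0,[0.003,0.002,0.034],0],[0,[0.003,0.002,0.034],0]])

```text
time_s: 16.2
tool_pos: [0.4549, -0.195, 0.0439]
eef_rot: [180.0, -0.0, 95.2]
contact_force: [-3.4, 3.7, 9.3]
width: 0.0555
finger_force: 44.8
```

>>> move_arm(plan=[[0,[0,0,0.003],0],[0,[0,0,0.006],0],[0,[0,0,0.008],0],[0,[0,0,0.008],0]])

```text
time_s: 16.6
tool_pos: [0.455, -0.1949, 0.0436]
eef_rot: [179.9, -0.0, 95.2]
contact_force: [-6.1, 6.4, 29.8]
width: 0.0558
finger_force: 47.1
```

Contact came about 1.8 mm early with a sideways +y push, so the blank sits too far toward -y. This matches the pick offset of about 1.7 mm. I'll back up, shift +y about 3 mm and lower again.

>>> move_arm(plan=[[0,[0,0,-0.012],0],[0,[0.006,0,-0.014],0],[0,[0.012,0,-0.014],0],[0,[0.012,0,-0.014],0],[0,[0.012,0,-0.008],0],[0,[0.012,0,-0.004],0],[0,[0.012,0,-0.002],0],[0,[0.012,0,-0.002],0]])

```text
time_s: 17.4
tool_pos: [0.4555, -0.1927, 0.0427]
eef_rot: [179.9, 0.1, 95.2]
contact_force: [-2.2, 1.0, 10.4]
width: 0.0551
finger_force: 45.0
```

>>> move_arm(plan=[[0,[0.001,0,0.002],0],[0,[0.002,0,0.002],0],[0,[0.002,0,0.002],0]])

```text
time_s: 17.7
tool_pos: [0.4555, -0.1926, 0.0426]
eef_rot: [179.9, 0.1, 95.1]
contact_force: [-2.1, 0.0, 15.7]
width: 0.0555
finger_force: 45.5
```

```bash
python3 - <<'E'
from h import *
s=snapshot("side");f=s["frame"][:,:,::-1]
cv2.imwrite("pics/s6.png",cv2.resize(f[220:330,210:330],None,fx=5,fy=5,interpolation=cv2.INTER_CUBIC))
E
```

```text
(no output)
```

View pics/s6.png

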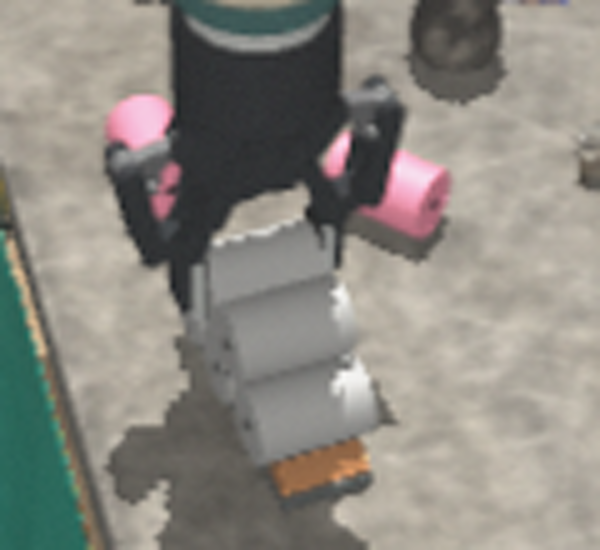

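The side crop shows the second blank at (270,260), level beside the first at (290,330) and with its ends in line. The sideways force has gone, so I'll release.

>>> move_arm(plan=[[0.75,[0,0,-0.004],0],[0.75,[0,0,-0.004],0],[1,[0,0,-0.004],0],[1,[0,0,-0.004],0],[1,[0,0,-0.004],0],[1,[0,0,-0.05],0],[1,[0,0,-0.2],0],[1,[0,0,-0.35],0]])

```text
time_s: 18.55
tool_pos: [0.454, -0.1914, 0.1298]
eef_rot: [-179.9, -0.0, 95.2]
contact_force: [1.1, 0.4, 0.1]
width: 0.0851
finger_force: 0.0
```

>>> move_arm(plan=[[1,[0,0,-0.1],0],[1,[0.2,0,-0.1],0],[1,[0.4,0,-0.1],0],[1,[0.6,0,-0.1],0],[1,[0.8,0,-0.1],0],[1,[0.9,0,-0.1],0],[1,[0.9,0,-0.1],0],[1,[0.9,0,-0.1],0]])

```text
time_s: 19.35
tool_pos: [0.4345, 0.0327, 0.1543]
eef_rot: [180.0, 0.0, 95.3]
contact_force: [0.2, -1.2, 0.4]
width: 0.0853
finger_force: 0.0
```

```bash
python3 - <<'E'
from fit import *
from scipy.optimize import differential_evolution as de
S=[snapshot("top"),snapshot("side")];G=[grad(s) for s in S]
for y in(-.2335,-.1935):
    r=de(lambda q:-score(G[0],S[0],[q[0],q[1],.0602],q[2]),[(.44,.47),(y-.01,y+.01),(-2,12)],seed=1,popsize=15,maxiter=60);print(r.x.round(4),r.fun)
r=de(lambda q:-score(G[0],S[0],[q[0],q[1],.0279],q[2]),[(.48,.505),(.117,.139),(8,18)],seed=1,popsize=15,maxiter=60);print("necked",r.x.round(4))
a=cv2.resize(S[0]["frame"][205:265,310:400,::-1],None,fx=6,fy=6,interpolation=cv2.INTER_CUBIC)
b=cv2.resize(S[1]["frame"][250:330,220:310,::-1],None,fx=6,fy=6,interpolation=cv2.INTER_CUBIC)[:230+10]
cv2.imwrite("pics/t7.png",np.vstack([a,b]))
E
python3 mv.py fe,0,-.07,.13
```

```text
[ 0.4581 -0.2335  5.2103] -196.08145
[ 0.4552 -0.1904  5.0212] -210.61972045898438
necked [ 0.4946  0.127  11.3158]
fe 0.0 -0.07 0.13 shift [0.364 0.269 0.097] turn -0.097
```

View pics/t7.png

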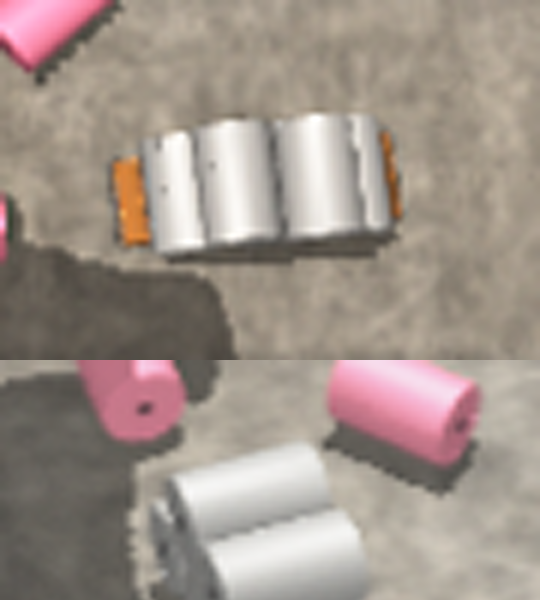

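The top crop shows both plain blanks saddled at (237,180) and (318,175), parallel and aligned. Now the necked blank.

>>> move_arm(plan=[[1,[0.1,0.07,0],-0.097],[1,[0.2,0.15,0],-0.097],[1,[0.3,0.22,0.03],-0.097],[1,[0.35,0.26,0.06],-0.097],[1,[0.364,0.269,0.097],-0.097],[1,[0.364,0.269,0.097],-0.097],[1,[0.364,0.269,0.097],-0.097],[1,[0.364,0.269,0.097],-0.097]])

```text
time_s: 20.25
tool_pos: [0.4926, 0.1277, 0.1297]
eef_rot: [-180.0, 0.0, 103.8]
contact_force: [-0.2, -1.1, 0.5]
width: 0.0854
finger_force: 0.0
```

```bash
sed -i 's/.457,-.215/.457,-.213/' mv.py; python3 -c "
from cell import snapshot
for i in range(6): snapshot('top')"; python3 mv.py fe,0,-.07,.009
```

```text
fe 0.0 -0.07 0.009 shift [-0.006  0.001  0.483] turn 0.001
```

>>> move_arm(plan=[[1,[-0.003,0.001,0.15],0],[1,[-0.003,0.001,0.3],0],[1,[-0.003,0.001,0.4],0],[1,[-0.003,0.001,0.45],0],[1,[-0.003,0.001,0.483],0],[1,[-0.003,0.001,0.483],0],[0,[-0.003,0.001,0.483],0],[0,[-0.003,0.001,0.483],0]])

```text
time_s: 21.35
tool_pos: [0.4944, 0.1288, 0.0099]
eef_rot: [179.9, -0.0, 103.9]
contact_force: [0.1, -0.2, 0.1]
width: 0.0588
finger_force: 0.0
```

>>> move_arm(plan=[[0,[0,0,0],0],[0,[0,0,0],0],[0,[0,0,0],0],[0,[0,0,0],0],[0,[0,0,0],0]])

```text
time_s: 21.85
tool_pos: [0.4941, 0.1288, 0.01]
eef_rot: [179.9, -0.0, 103.9]
contact_force: [-0.8, -0.1, 6.6]
width: 0.0557
finger_force: 42.1
```

>>> move_arm(plan=[[0,[0,0,-0.04],0],[0,[0,0,-0.12],0],[0,[0,0,-0.3],0],[0,[0,0,-0.45],0],[0,[0,0,-0.6],0],[0,[0,0,-0.65],0],[0,[0,0,-0.65],0]])

```text
time_s: 22.55
tool_pos: [0.4948, 0.1291, 0.174]
eef_rot: [179.7, -0.0, 103.9]
contact_force: [0.1, -0.6, -2.6]
width: 0.0557
finger_force: 43.8
```

```bash
python3 mv.py cr,0,0,.17
```

```text
cr 0.0 0.0 0.17 shift [-1.292 -0.476  0.013] turn 0.097
```

>>> move_arm(plan=[[0,[-0.15,-0.05,0],0.097],[0,[-0.3,-0.11,0],0.097],[0,[-0.45,-0.17,0],0.097],[0,[-0.6,-0.22,0],0.097],[0,[-0.75,-0.28,0],0.097],[0,[-0.85,-0.32,0],0.097],[0,[-0.9,-0.33,0],0.097],[0,[-0.9,-0.33,0],0.097]])

```text
time_s: 23.35
tool_pos: [0.4672, -0.1111, 0.1708]
eef_rot: [-179.9, 0.0, 95.0]
contact_force: [0.1, -0.4, -2.3]
width: 0.0557
finger_force: 43.8
```

```bash
python3 -c "
from cell import snapshot
for i in range(4): snapshot('top')"; python3 mv.py cr,0,0,.15
```

```text
cr 0.0 0.0 0.15 shift [-0.416 -0.082  0.083] turn 0.002
```

>>> move_arm(plan=[[0,[-0.1,-0.02,0],0],[0,[-0.2,-0.04,0],0],[0,[-0.3,-0.06,0.02],0],[0,[-0.38,-0.08,0.05],0],[0,[-0.412,-0.082,0.083],0],[0,[-0.412,-0.082,0.083],0],[0,[-0.412,-0.082,0.083],0],[0,[-0.412,-0.082,0.083],0]])

```text
time_s: 24.35
tool_pos: [0.4571, -0.2123, 0.1506]
eef_rot: [180.0, -0.1, 95.3]
contact_force: [-0.7, -0.3, -1.8]
width: 0.0554
finger_force: 43.7
```

```bash
python3 -c "
from cell import snapshot
for i in range(6): snapshot('top')"; python3 mv.py cr,0,.001,.0846
```

```text
cr 0.0 0.001 0.0846 shift [0.007 0.001 0.264] turn 0.0
```

>>> move_arm(plan=[[0,[0.005,0.001,0.08],0],[0,[0.005,0.001,0.15],0],[0,[0.005,0.001,0.2],0],[0,[0.005,0.001,0.24],0],[0,[0.005,0.001,0.264],0],[0,[0.005,0.001,0.264],0],[0,[0.005,0.001,0.264],0],[0,[0.005,0.001,0.264],0]])

```text
time_s: 25.45
tool_pos: [0.457, -0.213, 0.0851]
eef_rot: [179.9, 0.0, 95.2]
contact_force: [0.3, -0.2, -1.0]
width: 0.0555
finger_force: 43.8
```

```bash
python3 -c "
from cell import snapshot
for i in range(4): snapshot('top')"; python3 mv.py cr,0,.001,.0746
```

```text
cr 0.0 0.001 0.0746 shift [0.003 0.    0.041] turn -0.0
```

>>> move_arm(plan=[[0,[0.002,0,0.012],0],[0,[0.002,0,0.022],0],[0,[0.002,0,0.028],0],[0,[0.002,0,0.032],0],[0,[0.002,0,0.034],0],[0,[0.002,0,0.034],0]])

```text
time_s: 26.25
tool_pos: [0.4565, -0.2123, 0.0759]
eef_rot: [-180.0, -0.0, 95.2]
contact_force: [1.0, 0.1, -1.5]
width: 0.0557
finger_force: 43.8
```

>>> move_arm(plan=[[0,[0,0,0.002],0],[0,[0,0,0.004],0],[0,[0,0,0.004],0]])

```text
time_s: 26.55
tool_pos: [0.4566, -0.2123, 0.0752]
eef_rot: [180.0, -0.0, 95.2]
contact_force: [-0.4, 0.3, -0.2]
width: 0.0556
finger_force: 44.1
```

>>> move_arm(plan=[[0,[0,0,0.002],0],[0,[0,0,0.003],0],[0,[0,0,0.003],0]])

```text
time_s: 26.85
tool_pos: [0.4567, -0.2123, 0.075]
eef_rot: [180.0, -0.0, 95.2]
contact_force: [-1.8, 1.0, 7.8]
width: 0.0557
finger_force: 45.0
```

>>> move_arm(plan=[[0.75,[0,0,0],0],[0.75,[0,0,0],0],[1,[0,0,0],0],[1,[0,0,0],0],[1,[0,0,0],0],[1,[0,0,-0.05],0],[1,[0,0,-0.2],0],[1,[0,0,-0.35],0]])

```text
time_s: 27.65
tool_pos: [0.4559, -0.2122, 0.163]
eef_rot: [-179.9, -0.0, 95.2]
contact_force: [1.3, 0.5, -0.4]
width: 0.0854
finger_force: 0.0
```

>>> move_arm(plan=[[1,[0,0,-0.1],0],[1,[0.2,0,-0.1],0],[1,[0.4,0,-0.1],0],[1,[0.6,0,-0.1],0],[1,[0.8,0,-0.1],0],[1,[0.9,0,-0.1],0],[1,[0.9,0,-0.1],0],[1,[0.9,0,-0.1],0]])

```text
time_s: 28.45
tool_pos: [0.4365, 0.0119, 0.1874]
eef_rot: [179.9, 0.0, 95.3]
contact_force: [0.4, -0.3, 0.5]
width: 0.0851
finger_force: 0.0
```

```bash
python3 - <<'E'
from h import *
a=cv2.resize(snapshot("top")["frame"][205:265,310:400,::-1],None,fx=5,fy=5,interpolation=cv2.INTER_CUBIC)
b=cv2.resize(snapshot("side")["frame"][245:305,225:315,::-1],None,fx=5,fy=5,interpolation=cv2.INTER_CUBIC)
cv2.imwrite("pics/t8.png",np.vstack([a,b]))
E
```

```text
(no output)
```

View pics/t8.png

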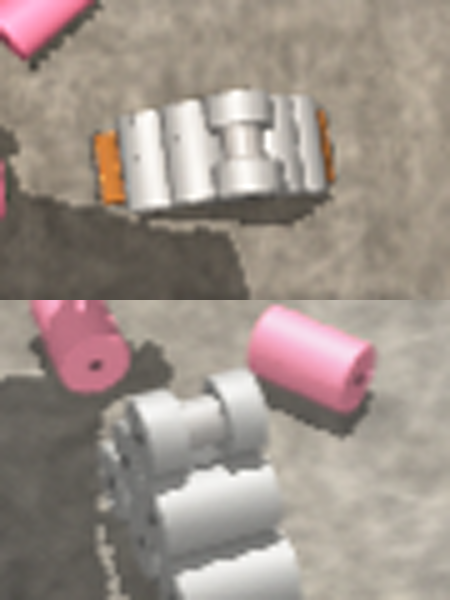

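The necked blank lies on top at (240,143) in the top crop and (200,420) in the side crop, with its ends in line and the pyramid complete. Handing in.

```bash
python3 -c "
from cell import sign_off
print(sign_off())"
```

```text
the job is handed in; nothing more can be done
None
```

I built the full pyramid and handed it in at about 28.5 s of the 72 s limit: both plain blanks are saddled and the necked blank is on top with its ends in line; the sign-off returned no verdict.

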